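# Move the battery pack from the charger to the bench light

### The arm

A 6-joint arm with a two-finger parallel gripper is mounted at the origin on the work surface. World frame = base frame: x ahead of the robot, y to its left, z up, the work surface at z = 0. Lengths are in mm, angles in rad, forces in N, time in s.
With the tool pointing down it reaches from about 350 to 1000 mm from the base axis. Payload 7.1 kg.
Tool frame: the origin (TCP) lies on the centre line of the jaws, within the pads' length; the fingertips stand 11 mm ahead of it and the grasp point (between the pads) lies 8 mm behind it (bot.nose_length is the distance from the TCP to the fingertips, in mm); z points along the fingers, y is the direction in which the jaws open and shut (so a half turn about z gives the same grasp; the last joint's range is limited). The gripper opens to 85 mm and grips with 20 to 120 N. Pads are 22 mm wide; open, the fingers measure 114 mm over their backs; the gripper's body (76 mm by 85 mm) begins 54 mm behind the grasp point. The pads swing forward as they close: fully open they stand 13 mm farther back than shut.
Start: joints at [1.159, 0.423, 1.63, -0, 1.089, -0.019], TCP at [239.203, 577.397, 242.319] pointing down, gripper open.
Joint ranges: [-3, 3], [-0.9, 2.11], [0.09, 2.58], [-1.31, 4.45], [0.11, 2.69], [-2.54, 2.54]. Speed limits (rad/s): [2.39, 2.39, 3.01, 3.14, 3.14, 3.14].

### API

Orientations are given as a 3x3 rotation matrix whose columns are the frame's x, y, z axes.
In Python, from rig import bot gives the robot as it stands. The module is installed in compiled form; this text tells all that it offers.
- The arm moves only by the tool servo_tool, never from a script. Its argument "increments" is one flat list of numbers, 7 for each row, row after row: the closure in counts, from 0 (fully open) to 255 (shut), then the shift along the tool's x, y, z in cm, then the turn, a rotation vector about the tool's x, y, z in degrees. A call has 1 to 5 rows; each row is the pose to reach, as a shift and turn from the pose commanded when the call began, along the tool's axes at that moment; what a row does not reach only later rows make up. A row lasts 1/10 s, in which the tool goes at most 50 mm and 8.59 degrees, less where a joint would pass 70% of its speed; a pose out of reach is approached as far as the arm can. A call with a gripper value outside its range is refused whole. The fingers move at their own pace and stop on an object; "newtons" is the grip in N (left out, the last holds). Time passes only in rows, so rows that repeat a pose let the fingers close. It gives the time, the measured TCP pose, the force and the opening at its end, in the units of the state.
- bot.get_obs(): the state, without advancing time (a new reading comes with each control period).
- bot.capture(name): name is "side" or "top"; returns a dict with "pixels" (400x640x3 uint8, blue, green, red), "fx", "fy", "cx", "cy" (pixels), "R" (3x3) and "t" (3): a world point X has camera coordinates R X + t. Camera axes: x right, y down, z forward; pixel columns grow to the right and rows downward; lengths in mm; the calibration is good to about 2 mm. A picture is of the moment at which its call begins. There is no depth.
- bot.hand_in(): hands the job in, once; it reports no verdict.
The state is a dict: "time": time; "joint_positions": joint angles; "qvel": joint speeds; "joint_torque": joint torques, N m; "eef_pos": TCP position; "tcp_rot": TCP orientation; "wrist_force": force on the tool from outside, world axes, zero at the start; "ft_torque": the same for the moment, N m; "opening": finger opening in mm.
Only numpy, scipy, OpenCV 4.12 (cv2) and the standard library are available. Lean on these libraries where they do the work, as an engineer would, in place of code of your own. Each camera call takes 0.05 s, during which the arm holds its last target. There are 200 camera calls.

### The job

Take the charged battery pack out of the charger: squeeze its sprung side tab in, firmly but without crushing it, and lift the pack free without yanking it against its catch. Then push it home in the bench light's battery well, tab on the catch side, until the tab snaps out and locks it, without forcing it, and let go. Leave the other things on the bench where they are.

Things in the scene. Friction and masses are not known exactly. Their poses are not given: they have to be found in the camera images.
- pack: Grey battery pack, about 0.3 kg, upright in the charger at the start: 44 mm (its x) by 60 mm (y) by 100 mm tall. Origin: centre of its underside, z up; its top is 100 mm above. The lowest 6 mm are a smaller foot (37 x 53 mm) that helps it enter a well. Its +x face carries the snap tab; the opposite -x face is plain and flat, 22 mm from the middle.
- tab: The pack's snap tab: black ribbed button 26 mm wide and tall on the +x face. Origin: middle of its outer face, 73 mm above the pack's underside, 31 mm from its middle along the pack's x when out, 24 mm when pressed fully in (7 mm travel). Pinch it against the opposite face. The spring pushes back 4 N when out, 7 N fully in. Over 40 N crushes it.
- tooth (a point): Upper tip of the hooked tooth, part of the tab's moulding and moving in and out with it: 18 mm wide, flat top 28 mm above the pack's underside, sloping below; out, it stands 5.5 mm beyond the pack's +x face. In a well it hooks under the catch; pressing the tab 5.5 mm or more always clears it (2.5 mm may do if the pack lies over to the far side of its play).
- charger: Charger: low black box fixed to the bench, about 110 x 110 mm, 48 mm high at its well's rim, with the pack in it. Origin under the well's centre, x towards the wall with the catch. Pushing or pulling the pack against it with over 30 N breaks it.
- bay (a point): Centre of the floor of the charger's battery well, 8 mm above the bench; x towards the catch wall, z up. The well is 47 (x) by 63 (y) mm inside and 40 mm deep. The catch is a lip, the top 10 mm of the +x wall, over a recess for the tooth. At the start the pack stands on this floor, its x along this x, tooth under the lip with 2 mm of play.
- lamp: Bench light: dark steel foot fixed to the bench, with a grey battery well in a low steel collar and a grey flood head (130 mm high in all), which stands 80 to 140 mm from the well's centre on its +y side. Origin under the well's centre, x towards the catch wall. Pushing the pack against it with over 45 N breaks it.
- well: The light's battery well, a grey open box 70 x 79 mm on a springy rubber mount: it sinks under the pack as that is pushed in (starts to sink at 3 N, 2 mm per N more, stops after 12 mm at about 9 N), so the pack must be pushed on well below the well's resting place. 47 (x) by 63 (y) mm inside, 40 mm deep, 8 mm floor. Origin under its centre, 20 mm above the bench at rest.
- socket (a point): Centre of the floor of the light's well, 28 mm above the bench at rest; moves with the well. x towards the catch wall, z up. Locked home, the pack's underside is 0 to 2 mm above this point, its x along this x. Either push it onto the floor with the tab held in and let go, or press its top down (about 15 to 28 N): the tooth's slope then moves the tab by itself and it snaps.
- catch (a point): Lower inner edge of the catch lip of the light's well: 23.5 mm from the well's centre along its x, 30 mm above its floor. The lip is 10 mm high and reaches up to the rim.
- terminal: Sprung terminal pad in the floor of the light's well, 28 x 40 mm. Origin: centre of its top, 6 mm above the floor when free; the pack pushes it down flush with the floor against 4 N at first, 8 N at the end, and it lifts the locked pack until the tooth meets the catch.
- jar: Bystander: amber screw-top jar, 54 mm wide, 75 mm tall, between charger and light. Origin under its centre.
- plane: Bystander: small wooden hand plane, 130 x 40 mm, 60 mm tall. Origin under its centre.
- driver: Bystander: screwdriver lying on the bench near the robot's right, up to 35 mm tall. Origin under its middle.
- cup: Bystander: white ceramic cup, 72 mm wide, 85 mm tall. Origin under its centre.
- mould: Bystander: plywood rib mould lying flat, about 175 x 70 mm, 18 mm thick. Origin under its centre.
- glue: Bystander: white glue bottle, 52 mm wide, 150 mm tall. Origin under its centre.
- offcut: Bystander: wooden offcut bar, 160 x 35 x 20 mm. Origin under its centre.
There are look-alikes about, which are no part of the job. Leave any green look-alike of the pack alone.

How it is judged (in metres and radians):
On the way, in this order (a step that is already met when the one before it is completed fails the run):
1. the pack has been lifted clear of the charger's well (z of pack in the frame of bay above 0.045 m), for 0.1 s.
2. the pack is home in the bench light's well and its tab has snapped out (z of pack in the frame of socket between -0.0025 and 0.0035 m and horizontal distance between pack and socket below 0.004 m and angle between the z axis of pack and the z axis of socket, either way round below 0.08 rad and angle between the x axis of pack and the x axis of socket, either way round below 0.12 rad and x of tab in the frame of socket above 0.02 m and x of tab in the frame of pack above 0.0295 m), for 0.2 s.
At the end, for the whole second after the job is handed in: The pack stands in the bench light's well, its underside no more than 3.5 mm above the well's floor, within 4 mm of its centre and upright, the tab towards the catch and sprung out (pressed in by less than 1.5 mm) so that it is locked, at rest and let go (all of step 2 and linear speed of pack below 0.02 m/s); the robot touches nothing.
It fails at once if the tab is crushed (over 40 N from the fingers) (contact force between tab and the fingers above 40 N).
It fails at once if the pack is yanked against the charger (over 30 N) (contact force between pack and charger above 30 N).
It fails at once if the pack is forced into the light (over 45 N) (contact force between pack and lamp above 45 N).
It fails at once if another thing on the bench is moved by more than 30 mm (distance of any of jar, plane, driver, cup, mould, glue, offcut from where it was at the start of the episode above 0.03 m).
It also fails if it takes over 48 s, if anything falls off the work surface, if the arm or the gripper's body presses on something with over 40 N, if the wrist force passes 120 N, or if a joint passes its speed limit or range.

## Working session

There is one attempt and no reset: what is moved stays moved. The work goes in short steps, Python scripts to look and compute and a tool call to move; the robot and the scene stay as the last step left them, time stands still between calls to the robot, and variables do not carry over. Pictures are saved under pics/ and viewed, about 8 in all and at most 12, crops included, and the job is handed in when it is done.

Besides the shell and the picture viewer there is one more tool, called after "Emit:" as name(argument=value, ...), one argument or row to a line, values as JSON. servo_tool: Moves the arm, as the interface text tells. Its arguments: {"type":"object","properties":{"increments":{"type":"array","items":{"type":"number"}},"newtons":{"type":"number"}},"required":["increments"]}

```bash
mkdir -p pics; cat > h.py <<'E'
import numpy as np, cv2
from rig import bot
def ray(c,u,v,z):
    R=np.array(c["R"]);t=np.array(c["t"]).ravel()
    d=R.T@np.array([(u-c["cx"])/c["fx"],(v-c["cy"])/c["fy"],1.]);o=-R.T@t
    return o+d*(z-o[2])/d[2]
def proj(c,X):
    p=np.array(c["R"])@np.array(X,float)+np.array(c["t"]).ravel()
    return c["fx"]*p[0]/p[2]+c["cx"],c["fy"]*p[1]/p[2]+c["cy"]
E
python3 - <<'E'
from h import *
import pickle
for n in("side","top"):
    c=bot.capture(n);cv2.imwrite(f"pics/{n}0.png",c["pixels"]);pickle.dump(c,open(f"{n}0.pkl","wb"))
    R=np.array(c["R"]);print(n,-R.T@np.array(c["t"]).ravel(),R[2],c["fx"])
print(bot.get_obs(),bot.nose_length)
E
```

```text
side [ 482.11182867 -996.62375878 1203.95182046] [ 0.03613529  0.66655811 -0.74457675] 517.8666936450676
top [ 279.45251258   10.2226484  1390.08458069] [ 0.20364836  0.00270909 -0.97904035] 455.62575380984686
{'time': 0.1, 'joint_positions': array([ 1.15900233e+00,  4.23828121e-01,  1.63064901e+00,  9.63455111e-06,
        1.08855328e+00, -1.90164038e-02]), 'qvel': array([-0.00058392, -0.00212169, -0.00298616, -0.00108107,  0.00090077,
        0.00165128]), 'joint_torque': array([-7.11120924e-05, -5.58430052e+01, -2.82447016e+01,  7.64640208e-05,
        3.03386216e-03,  4.43657228e-06]), 'eef_pos': array([239.00935556, 576.96279532, 241.56969867]), 'tcp_rot': array([[-9.23847763e-01,  3.82759677e-01, -5.83292208e-04],
       [ 3.82760120e-01,  9.23846829e-01, -1.31415468e-03],
       [ 3.58672367e-05, -1.43733985e-03, -9.99998966e-01]]), 'wrist_force': array([ 0.27092051, -0.2364159 ,  0.25989918]), 'ft_torque': array([-0.00359362, -0.03442851,  0.00596261]), 'opening': 85.6112503862738} 11.0
```

View pics/top0.png

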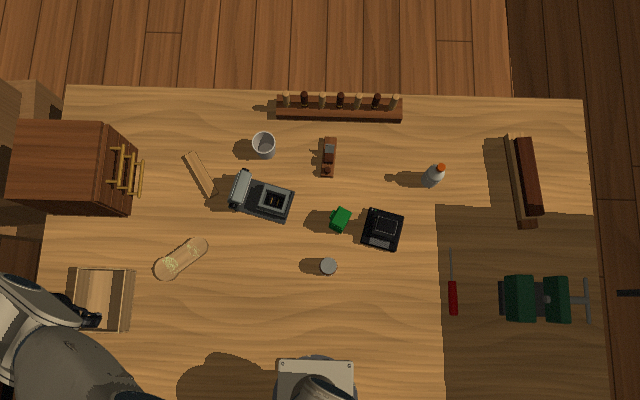

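View pics/side0.png

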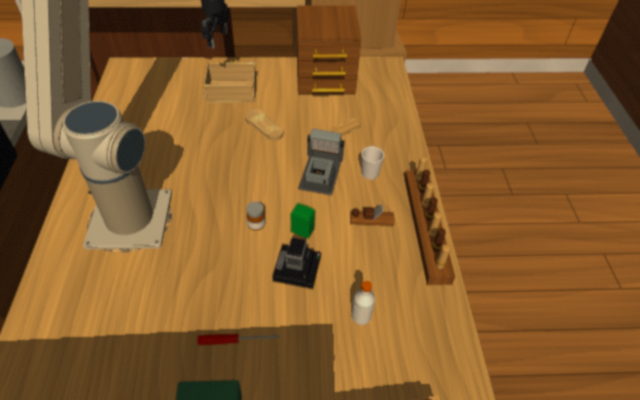

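Candidates for the pack: the dark block in the charger (top 385,228; side 297,255) and the green look-alike (top 340,219; side 303,220). I choose the one in the charger. The bench light is at top (265,197), side (322,165). Next is a close crop of both.

```bash
python3 - <<'E'
import pickle,cv2,numpy as np
s=pickle.load(open("side0.pkl","rb"))["pixels"];t=pickle.load(open("top0.pkl","rb"))["pixels"]
def cr(i,u,v,w=66,h=50):
    a=cv2.resize(i[v:v+h,u:u+w],None,fx=6,fy=6,interpolation=cv2.INTER_CUBIC)
    a=np.clip(255*(a/255.)**0.6,0,255).astype(np.uint8)
    for k in range(0,w,10):cv2.putText(a,str(u+k),(k*6,8),0,.3,(0,255,255));cv2.line(a,(k*6,9),(k*6,14),(0,255,255))
    for k in range(0,h,10):cv2.putText(a,str(v+k),(0,k*6+4),0,.3,(0,255,255))
    return a
cv2.imwrite("pics/c1.png",np.vstack([np.hstack([cr(t,350,204),cr(t,228,167,)]),np.hstack([cr(s,265,238),cr(s,295,140,66,50)])]))
E
```

```text
(no output)
```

View pics/c1.png

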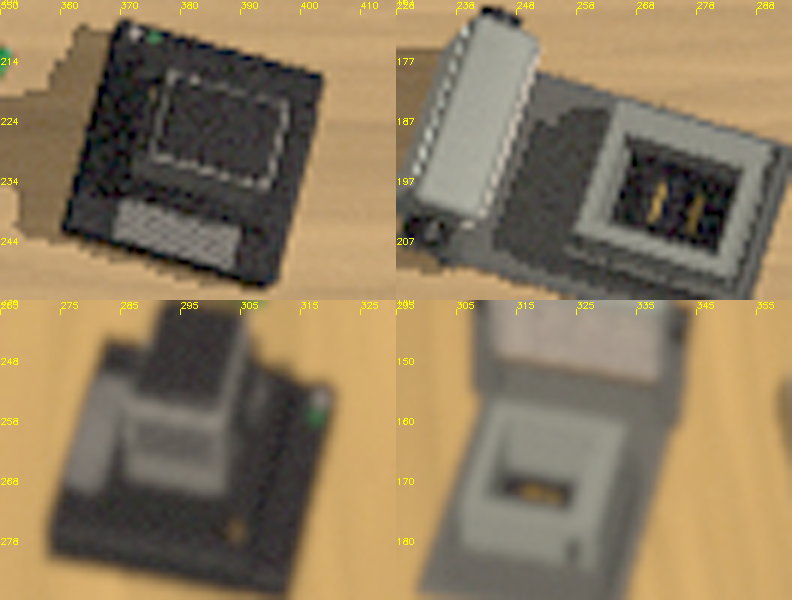

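The crop shows the grey pack upright in the black charger: top-face outline at top (378,216), (398,221), (394,235), (375.5,230). The lamp well rim is at top (265,183), (292,191), (284.5,213), (258,205), with the head on its left. Next I'll work out the poses and check the tab side with an overlay.

```bash
cat > m.py <<'E'
from h import *
import pickle
s=pickle.load(open("side0.pkl","rb"));t=pickle.load(open("top0.pkl","rb"))
def rect(c,P,z):
    Q=np.array([ray(c,u,v,z)[:2] for u,v in P]); L=[np.linalg.norm(Q[(i+1)%4]-Q[i]) for i in range(4)]
    e=(Q[0]-Q[1])+(Q[3]-Q[2]); # local +y
    a=np.arctan2(e[1],e[0])-np.pi/2
    e2=(Q[0]-Q[3])+(Q[1]-Q[2]); b=np.arctan2(e2[1],e2[0])
    return Q.mean(0).round(1),np.degrees([a,b]).round(1),np.round(L,1)
E
python3 - <<'E'
from m import *
print("packtop",rect(t,[(378.3,216),(398,221),(394.2,235.2),(375.5,230.2)],108))
print("chbox",rect(t,[(370.3,207.7),(403.7,216.8),(395,252),(360.8,242.3)],48))
print("rim",rect(t,[(264.8,183.2),(292,190.8),(284.5,212.8),(258.2,205)],68))
print("inner",rect(t,[(266.7,189.2),(286.7,194.2),(282,208.7),(264,203)],68))
pc=rect(t,[(378.3,216),(398,221),(394.2,235.2),(375.5,230.2)],108)
lc=rect(t,[(264.8,183.2),(292,190.8),(284.5,212.8),(258.2,205)],68)
def box(im,c,ctr,a,x0,x1,y0,y1,z0,z1,col,f,o):
    a=np.radians(a);R=np.array([[np.cos(a),-np.sin(a)],[np.sin(a),np.cos(a)]])
    q=[]
    for z in(z0,z1):
        p=[proj(c,np.r_[ctr+R@[x,y],z]) for x,y in((x0,y0),(x1,y0),(x1,y1),(x0,y1))]
        q.append(p);cv2.polylines(im,[np.int32((np.array(p)-o+.5)*f)],True,col,1)
    for i in range(4):cv2.line(im,*[tuple(np.int32((np.array(q[k][i])-o+.5)*f)) for k in(0,1)],col,1)
ims=[]
for c,(u,v) in((t,(352,202)),(s,(268,228))):
    f=8;g=c["pixels"][v:v+50,u:u+50]
    a=cv2.resize(g,None,fx=f,fy=f,interpolation=cv2.INTER_CUBIC);a=np.clip(255*(np.clip(a/140.,0,1))**0.6,0,255).astype(np.uint8)
    b=a.copy()
    A=pc[1].mean()
    box(b,c,pc[0],A,-22,22,-30,30,8,108,(0,0,255),f,(u,v))
    box(b,c,pc[0],A,22,31,-13,13,68,94,(0,255,0),f,(u,v))
    ims.append(np.hstack([a,b]))
cv2.imwrite("pics/c2.png",cv2.resize(np.vstack(ims),(600,600)))
E
```

```text
packtop (array([ 490.9, -190.5]), array([-13. , -12.9]), array([57.7, 42.6, 54.6, 42. ]))
chbox (array([ 488.4, -187.8]), array([-14. , -14.3]), array([103.2, 109.5, 104.2, 108.8]))
rim (array([570., 135.]), array([-14.5, -14.7]), array([84.9, 70.1, 81.6, 69. ]))
inner (array([567.4, 134.9]), array([-14.1, -11.5]), array([61.8, 46. , 56.3, 42.7]))
```

View pics/c2.png

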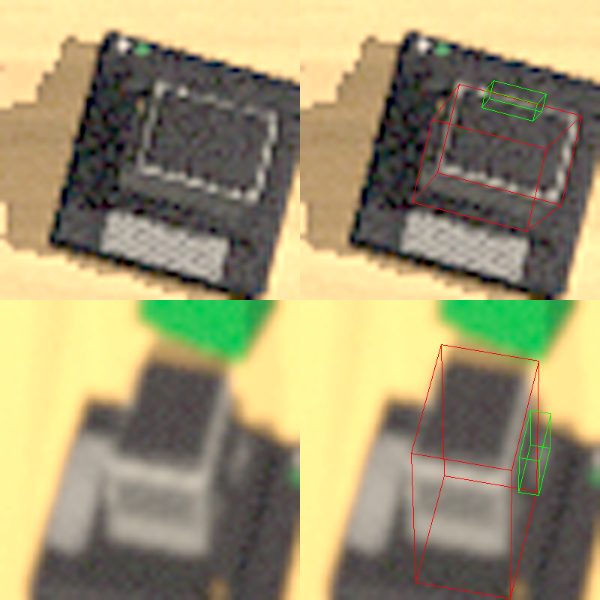

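```bash
cat >> m.py <<'E'
def rectify(c,ctr,ang,z,half=65,f=4.4):
    a=np.radians(ang);R=np.array([[np.cos(a),-np.sin(a)],[np.sin(a),np.cos(a)]])
    n=int(2*half*f);src=[];dst=[]
    for x,y in((-half,-half),(half,-half),(half,half),(-half,half)):
        src.append(proj(c,np.r_[np.array(ctr)+R@[x,y],z]));dst.append((n/2-y*f,n/2-x*f))
    H=cv2.getPerspectiveTransform(np.float32(src),np.float32(dst))
    im=cv2.warpPerspective(c["pixels"],H,(n,n),flags=cv2.INTER_CUBIC)
    im=np.clip(255*(np.clip(im/170.,0,1))**0.6,0,255).astype(np.uint8)
    for k in range(-60,61,10):
        p=int(n/2+k*f);l=2 if k==0 else 1
        cv2.line(im,(p,0),(p,6*l),(0,255,255),1);cv2.line(im,(0,p),(6*l,p),(0,255,255),1)
    return im
E
python3 - <<'E'
from m import *
f=300/130
import m
A=[rectify(c,(570,135),-14.3,68,f=f) for c in(t,s)];B=[rectify(c,(490,-190),-13.5,108,f=f) for c in(t,s)]
for im in A:cv2.rectangle(im,(int(150-39.5*f),int(150-35*f)),(int(150+39.5*f),int(150+35*f)),(0,0,255),1)
for im in B:cv2.rectangle(im,(int(150-30*f),int(150-22*f)),(int(150+30*f),int(150+22*f)),(0,0,255),1)
cv2.imwrite("pics/c3.png",np.vstack([np.hstack(A),np.hstack(B)]))
E
```

```text
(no output)
```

View pics/c3.png

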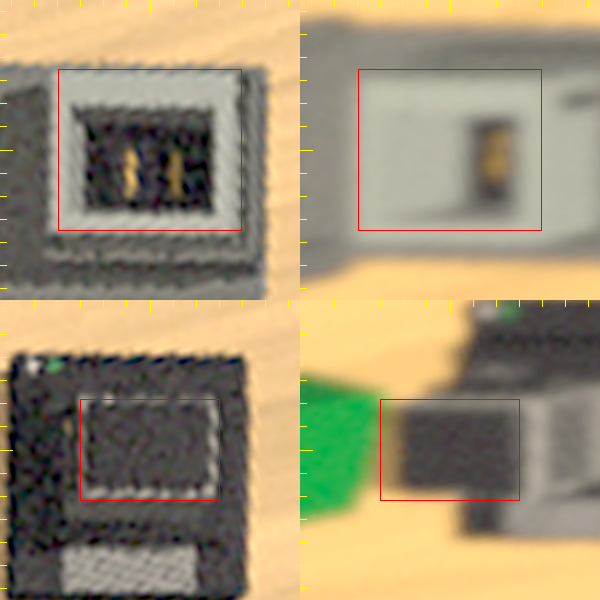

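Reading of that picture:
- **Lamp well:** rim centre is about local (-2, +1.5) mm from my guess, so about (568.2, 137.0), yaw -14.3°.
- **Pack:** centre is about (490.7, -190.7), yaw -13.5°. Its robot-facing side is plain, and the tab shows on the far side (+x), dark at side (308,252).

Sizes agree with those given to 2–4 mm (blur). Now I'll move.

```bash
cat > go.py <<'E'
import sys; from h import *
from scipy.spatial.transform import Rotation as Ro
def go(x,y,z,yaw):
    o=bot.get_obs();R=np.array(o["tcp_rot"]);p=np.array(o["eef_pos"]);a=np.radians(yaw)
    T=np.array([[-np.sin(a),np.cos(a),0],[np.cos(a),np.sin(a),0],[0,0,-1]])
    print("shift cm",(R.T@(np.array([x,y,z])-p)/10).round(2),"turn",Ro.from_matrix(R.T@T).as_rotvec(degrees=True).round(2),"t",round(o["time"],2),"F",o["wrist_force"].round(1),"p",p.round(1),"op",round(o["opening"],1))
go(*map(float,sys.argv[1:]))
E
python3 go.py 491.7 -190.9 215 -13.5
```

```text
shift cm [-52.74 -61.26   2.74] turn [-7.0e-02  6.0e-02  8.1e+01] t 0.1 F [ 0.3 -0.2  0.3] p [239.  577.  241.6] op 85.6
```

Emit:
servo_tool(
  increments=[0,-16.3,-19,0.8,0,0,42,0,-16.3,-19,0.8,0,0,42,0,-16.3,-19,0.8,0,0,42,0,-16.3,-19,0.8,0,0,42,0,-16.3,-19,0.8,0,0,42],
  newtons=25,
)

```text
time: 0.6
eef_pos: [316.9, 338.0, 234.0]
tcp_rot: [[-0.426, 0.905, -0.0], [0.905, 0.426, -0.0], [-0.0, -0.0, -1.0]]
wrist_force: [1.4, -0.5, 0.1]
opening: 85.5
```

```bash
python3 go.py 491.7 -190.9 215 -13.5
```

```text
shift cm [-55.3   -6.69   1.92] turn [-1.000e-02  2.000e-02  3.869e+01] t 0.6 F [ 1.4 -0.5  0.1] p [316.9 338.  234. ] op 85.5
```

Emit:
servo_tool(
  increments=[0,-24,-3,1.5,0,0,38.7,0,-24,-3,1.5,0,0,38.7,0,-24,-3,1.5,0,0,38.7,0,-24,-3,1.5,0,0,38.7,0,-24,-3,1.5,0,0,38.7],
)

```text
time: 1.1
eef_pos: [393.2, 108.1, 219.2]
tcp_rot: [[0.234, 0.972, -0.0], [0.972, -0.234, -0.0], [-0.0, 0.0, -1.0]]
wrist_force: [1.5, 0.5, 0.0]
opening: 85.6
```

```bash
python3 go.py 491.7 -190.9 215 -13.5
```

```text
shift cm [-26.77  16.57   0.43] turn [ 0.    0.01 -0.03] t 1.1 F [1.5 0.5 0. ] p [393.2 108.1 219.2] op 85.6
```

Emit:
servo_tool(
  increments=[0,-26.7,16.5,0.4,0,0,0,0,-26.7,16.5,0.4,0,0,0,0,-26.7,16.5,0.4,0,0,0,0,-26.7,16.5,0.4,0,0,0,0,-26.7,16.5,0.4,0,0,0],
)

```text
time: 1.6
eef_pos: [472.6, -128.9, 216.0]
tcp_rot: [[0.229, 0.973, -0.0], [0.973, -0.229, 0.0], [0.0, -0.0, -1.0]]
wrist_force: [1.3, 0.4, 0.7]
opening: 85.5
```

```bash
python3 go.py 491.7 -190.9 140 -13.5
```

```text
shift cm [-5.6   3.28  7.6 ] turn [-0.01 -0.01  0.27] t 1.6 F [1.3 0.4 0.7] p [ 472.6 -128.9  216. ] op 85.5
```

Emit:
servo_tool(
  increments=[0,-5.6,3.3,3.0,0,0,0.3,0,-5.6,3.3,5,0,0,0.3,0,-5.6,3.3,7.6,0,0,0.3,0,-5.6,3.3,7.6,0,0,0.3,0,-5.6,3.3,7.6,0,0,0.3],
)

```text
time: 2.1
eef_pos: [491.4, -188.4, 140.0]
tcp_rot: [[0.234, 0.972, -0.002], [0.972, -0.234, 0.001], [0.0, -0.002, -1.0]]
wrist_force: [0.1, 0.1, 0.2]
opening: 85.3
```

```bash
python3 go.py 491.7 -190.9 73 -13.5; python3 - <<'E'
from h import *
ims=[]
for n,(u,v) in(("top",(350,190)),("side",(255,205))):
    c=bot.capture(n);a=cv2.resize(c["pixels"][v:v+75,u:u+66],None,fx=6,fy=6,interpolation=cv2.INTER_CUBIC)
    ims.append(np.clip(255*(np.clip(a/170.,0,1))**0.6,0,255).astype(np.uint8))
cv2.imwrite("pics/c4.png",np.hstack(ims))
E
```

```text
shift cm [-0.24  0.1   6.7 ] turn [-0.1  -0.02 -0.01] t 2.1 F [0.1 0.1 0.2] p [ 491.4 -188.4  140. ] op 85.3
```

View pics/c4.png

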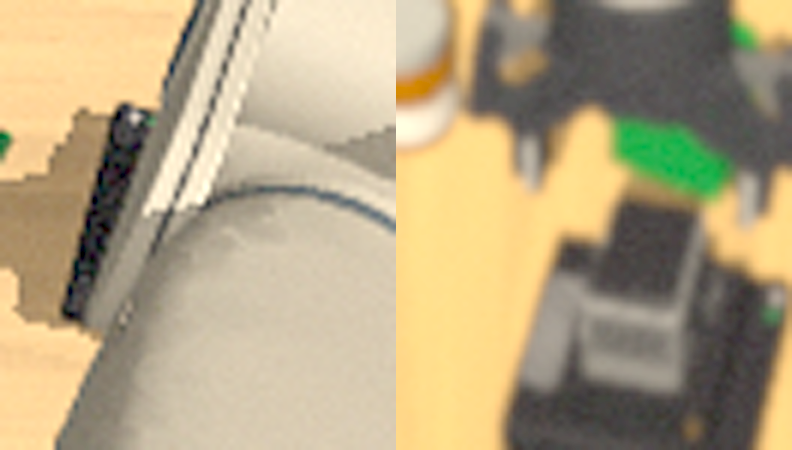

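The side view shows the open jaws (tips at side ≈(277,235) and (314,241)) straddling the pack along its x, with the tab on the right. The arm hides the pack in the top view. Descending.

Emit:
servo_tool(
  increments=[0,-0.2,0.1,1.5,0,0,0,0,-0.2,0.1,3.2,0,0,0,0,-0.2,0.1,5,0,0,0,0,-0.2,0.1,6.7,0,0,0,0,-0.2,0.1,6.7,0,0,0],
)

```text
time: 2.7
eef_pos: [492.1, -190.2, 73.0]
tcp_rot: [[0.233, 0.973, -0.001], [0.973, -0.233, 0.0], [0.0, -0.001, -1.0]]
wrist_force: [-0.5, -0.5, 0.6]
opening: 85.5
```

Emit:
servo_tool(
  increments=[100,0,0,0,0,0,0,120,0,0,0,0,0,0,255,0,0,0,0,0,0,255,0,0,0,0,0,0,255,0,0,0,0,0,0],
  newtons=22,
)

```text
time: 3.2
eef_pos: [493.5, -191.1, 74.7]
tcp_rot: [[0.234, 0.972, 0.003], [0.972, -0.234, -0.001], [-0.0, 0.003, -1.0]]
wrist_force: [1.0, 1.2, 5.8]
opening: 45.7
```

```bash
python3 go.py 491.7 -190.9 73 -13.5
```

```text
shift cm [-0.02 -0.18  0.17] turn [ 0.15  0.01 -0.01] t 3.2 F [1.  1.2 5.8] p [ 493.5 -191.1   74.7] op 45.7
```

Opening is 45.7 mm, against 46 mm expected with the tab fully in. I'll lift gently and check the force.

Emit:
servo_tool(
  increments=[255,0,0,0,0,0,0,255,0,0,-0.2,0,0,0,255,0,0,-0.4,0,0,0,255,0,0,-0.6,0,0,0,255,0,0,-0.8,0,0,0],
)

```text
time: 3.7
eef_pos: [492.3, -190.9, 81.2]
tcp_rot: [[0.234, 0.972, -0.0], [0.972, -0.234, 0.0], [0.0, -0.0, -1.0]]
wrist_force: [1.3, -0.3, -4.1]
opening: 45.9
```

Emit:
servo_tool(
  increments=[255,0,0,-1,0,0,0,255,0,0,-2.5,0,0,0,255,0,0,-5,0,0,0,255,0,0,-8,0,0,0,255,0,0,-11,0,0,0],
)

```text
time: 4.2
eef_pos: [491.5, -190.6, 192.4]
tcp_rot: [[0.233, 0.972, -0.002], [0.972, -0.233, 0.001], [0.0, -0.002, -1.0]]
wrist_force: [0.9, -0.3, -4.1]
opening: 45.4
```

Emit:
servo_tool(
  increments=[255,0,0,-2.5,0,0,0,255,0,0,-2.5,0,0,0,255,0,0,-2.5,0,0,0,255,0,0,-2.5,0,0,0],
)

```text
time: 4.6
eef_pos: [491.2, -190.5, 214.8]
tcp_rot: [[0.234, 0.972, -0.003], [0.972, -0.234, 0.001], [0.0, -0.003, -1.0]]
wrist_force: [-0.1, -0.5, -5.9]
opening: 45.2
```

```bash
python3 go.py 569.2 136.8 215 -14.3; python3 - <<'E'
from h import *
ims=[]
for n,(u,v) in(("top",(310,170)),("side",(255,150))):
    c=bot.capture(n);a=cv2.resize(c["pixels"][v:v+110,u:u+95],None,fx=4.2,fy=4.2,interpolation=cv2.INTER_CUBIC)
    ims.append(np.clip(255*(np.clip(a/170.,0,1))**0.6,0,255).astype(np.uint8))
cv2.imwrite("pics/c5.png",np.hstack(ims))
E
```

```text
shift cm [ 3.364e+01 -5.000e-02 -1.000e-02] turn [-0.16 -0.02  0.8 ] t 4.6 F [-0.1 -0.5 -5.9] p [ 491.2 -190.5  214.8] op 45.2
```

View pics/c5.png

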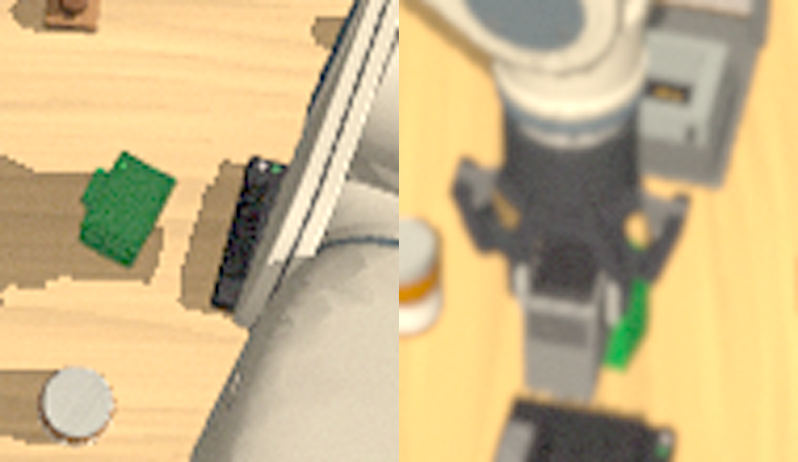

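The pack hangs upright in the jaws, clear of the charger (side ≈(292,230)). The charger and green look-alike are undisturbed. Carrying it to the lamp.

Emit:
servo_tool(
  increments=[255,2,0,0,0,0,0,255,5.5,0,0,0,0,0,255,9.5,0,0,0,0,0,255,13.5,0,0,0,0,0.4,255,17.5,0,0,0,0,0.8],
  newtons=28,
)

```text
time: 5.2
eef_pos: [532.8, -19.3, 215.0]
tcp_rot: [[0.248, 0.969, -0.002], [0.969, -0.248, 0.0], [-0.0, -0.002, -1.0]]
wrist_force: [0.9, -0.8, -4.7]
opening: 45.5
```

Emit:
servo_tool(
  increments=[255,4,0,0,0,0,0,255,8,0,0,0,0,0,255,11.5,0,0,0,0,0,255,14.5,0,0,0,0,0,255,16,0,0,0,0,0],
)

```text
time: 5.7
eef_pos: [572.6, 136.6, 214.8]
tcp_rot: [[0.245, 0.969, -0.002], [0.969, -0.245, -0.0], [-0.0, -0.002, -1.0]]
wrist_force: [-0.1, -0.2, -3.7]
opening: 45.5
```

Emit:
servo_tool(
  increments=[255,0,0,0,0,0,0,255,0,0,0,0,0,0],
)

```text
time: 5.9
eef_pos: [572.1, 133.7, 215.2]
tcp_rot: [[0.247, 0.969, -0.002], [0.969, -0.247, -0.001], [-0.001, -0.002, -1.0]]
wrist_force: [-0.3, -0.2, -4.7]
opening: 45.4
```

```bash
python3 go.py 569.2 136.8 150 -14.3
```

```text
shift cm [ 0.24 -0.34  6.52] turn [-0.1   0.08  0.02] t 5.9 F [-0.3 -0.2 -4.7] p [572.1 133.7 215.2] op 45.4
```

Emit:
servo_tool(
  increments=[255,0.2,-0.3,2,0,0,0,255,0.2,-0.3,4.5,0,0,0,255,0.2,-0.3,6.5,0,0,0,255,0.2,-0.3,7,0,0,0,255,0.2,-0.3,7,0,0,0],
)

```text
time: 6.4
eef_pos: [569.7, 135.7, 145.4]
tcp_rot: [[0.248, 0.969, -0.002], [0.969, -0.248, -0.001], [-0.001, -0.002, -1.0]]
wrist_force: [-0.3, -0.3, -3.5]
opening: 45.4
```

```bash
python3 go.py 569.2 136.8 135 -14.3; python3 - <<'E'
from h import *
ims=[]
for n,(u,v) in(("top",(222,160)),("side",(280,105))):
    c=bot.capture(n);cv2.imwrite(f"pics/{n}5.png",c["pixels"]);a=cv2.resize(c["pixels"][v:v+95,u:u+80],None,fx=5,fy=5,interpolation=cv2.INTER_CUBIC)
    ims.append(np.clip(255*(np.clip(a/170.,0,1))**0.6,0,255).astype(np.uint8))
cv2.imwrite("pics/c6.png",np.hstack(ims))
E
```

```text
shift cm [ 0.09 -0.07  1.04] turn [-0.11  0.07 -0.08] t 6.4 F [-0.3 -0.3 -3.5] p [569.7 135.7 145.4] op 45.4
```

View pics/c6.png

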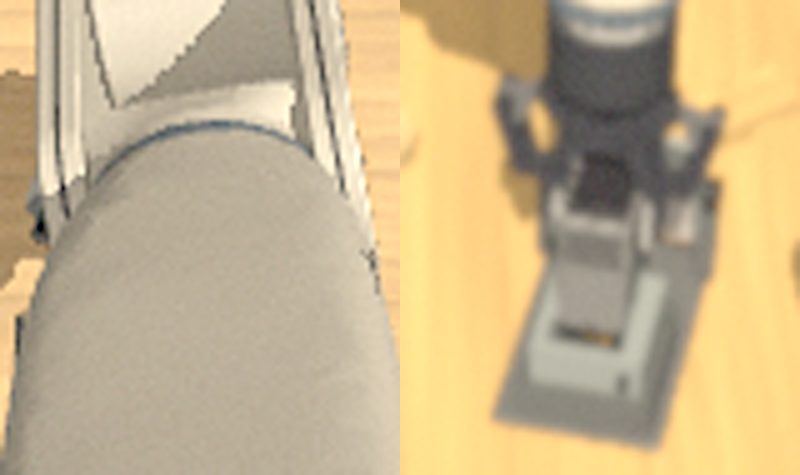

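```bash
python3 - <<'E'
from h import *
import pickle
c=pickle.load(open("side0.pkl","rb"))
a=np.radians(-14.3);R=np.array([[np.cos(a),-np.sin(a)],[np.sin(a),np.cos(a)]])
def P(ctr,x,y,z): u,v=proj(c,np.r_[np.array(ctr)+R@[x,y],z]); return np.round([(u-280+.5)*5+400,(v-105+.5)*5],0)
L=(568.2,137);pk=np.array([569.7,135.7])-R@[1,0]
print("pack top front",P(pk,-22,-30,179),P(pk,22,-30,179),"bot z85",P(pk,-22,-30,85),P(pk,22,-30,85),"foot",P(pk,-18.5,-26.5,79),P(pk,18.5,-26.5,79))
print("well inner front",P(L,-23.5,-31.5,68),P(L,23.5,-31.5,68),"outer front",P(L,-35,-39.5,68),P(L,35,-39.5,68),"bot outer",P(L,-35,-39.5,20),P(L,35,-39.5,20))
i=cv2.imread("pics/side5.png")
b=cv2.resize(i[145:190,300:345],None,fx=13,fy=13,interpolation=cv2.INTER_CUBIC)
b=np.clip(255*(np.clip(b/170.,0,1))**0.6,0,255).astype(np.uint8)
def D(p,col): cv2.circle(b,tuple(np.int32([((p[0]-400)/5+280-300)*13,((p[1])/5+105-145)*13])),4,col,-1)
for p in(P(pk,-22,-30,85),P(pk,22,-30,85),P(pk,-18.5,-26.5,79),P(pk,18.5,-26.5,79)):D(p,(0,0,255))
for p in(P(L,-23.5,-31.5,68),P(L,23.5,-31.5,68),P(L,-35,-39.5,68),P(L,35,-39.5,68),P(L,35,39.5,68)):D(p,(255,0,0))
cv2.imwrite("pics/c7.png",b)
E
```

```text
pack top front [562. 208.] [636. 220.] bot z85 [559. 322.] [630. 334.] foot [566. 326.] [626. 336.]
well inner front [555. 342.] [630. 354.] outer front [534. 348.] [646. 367.] bot outer [533. 401.] [643. 420.]
```

View pics/c7.png

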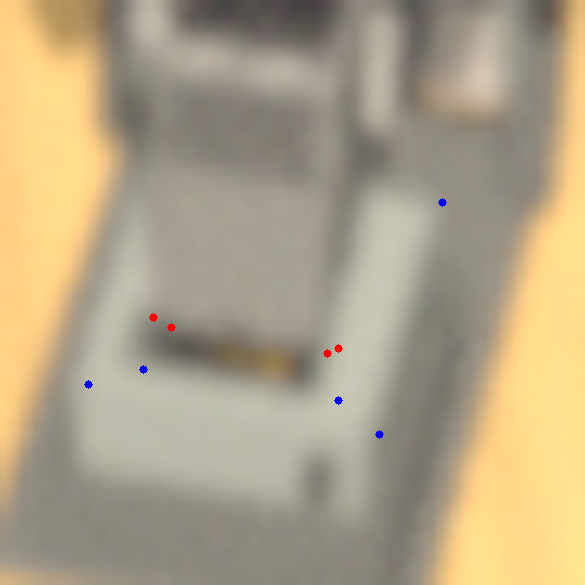

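The opening appears about 1–2 mm nearer the robot and slightly further left than predicted, relative to the pack. I'll shift by that and enter the foot slowly, watching the forces.

Emit:
servo_tool(
  increments=[255,0.15,-0.15,0,0,0,0,255,0.15,-0.15,0.5,0,0,0,255,0.15,-0.15,1.0,0,0,0,255,0.15,-0.15,1.2,0,0,0,255,0.15,-0.15,1.4,0,0,0],
)

```text
time: 7.0
eef_pos: [569.1, 138.8, 131.8]
tcp_rot: [[0.247, 0.969, -0.0], [0.969, -0.247, -0.0], [-0.0, -0.0, -1.0]]
wrist_force: [-0.3, 0.8, -4.2]
opening: 45.5
```

Emit:
servo_tool(
  increments=[255,0,0,0.15,0,0,0,255,0,0,0.3,0,0,0,255,0,0,0.3,0,0,0],
)

```text
time: 7.3
eef_pos: [569.2, 138.8, 129.0]
tcp_rot: [[0.247, 0.969, -0.0], [0.969, -0.247, -0.0], [-0.0, -0.0, -1.0]]
wrist_force: [0.4, 0.6, -4.2]
opening: 45.2
```

Emit:
servo_tool(
  increments=[255,-0.05,-0.03,0.2,0,0,0,255,-0.05,-0.03,0.4,0,0,0,255,-0.05,-0.03,0.4,0,0,0],
)

```text
time: 7.6
eef_pos: [569.2, 138.6, 125.4]
tcp_rot: [[0.247, 0.969, 0.001], [0.969, -0.247, 0.0], [0.001, 0.001, -1.0]]
wrist_force: [-0.3, 1.1, 1.0]
opening: 45.3
```

Emit:
servo_tool(
  increments=[255,0,0,0.2,0,0,0,255,0,0,0.4,0,0,0,255,0,0,0.4,0,0,0],
)

```text
time: 7.9
eef_pos: [569.2, 138.6, 121.3]
tcp_rot: [[0.247, 0.969, 0.001], [0.969, -0.247, 0.0], [0.001, 0.001, -1.0]]
wrist_force: [-0.9, 2.1, 3.5]
opening: 45.7
```

```bash
python3 - <<'E'
from h import *
o=bot.get_obs();print(o["ft_torque"],o["wrist_force"],o["eef_pos"])
c=bot.capture("side");b=cv2.resize(c["pixels"][135:190,295:350],None,fx=10.5,fy=10.5,interpolation=cv2.INTER_CUBIC)
b=np.clip(255*(np.clip(b/170.,0,1))**0.6,0,255).astype(np.uint8);cv2.imwrite("pics/c8.png",b)
E
```

```text
[ 0.36783334 -0.1398627   0.05983844] [-0.86521359  2.13654536  3.49025747] [569.23146573 138.57159443 121.26670555]
```

View pics/c8.png

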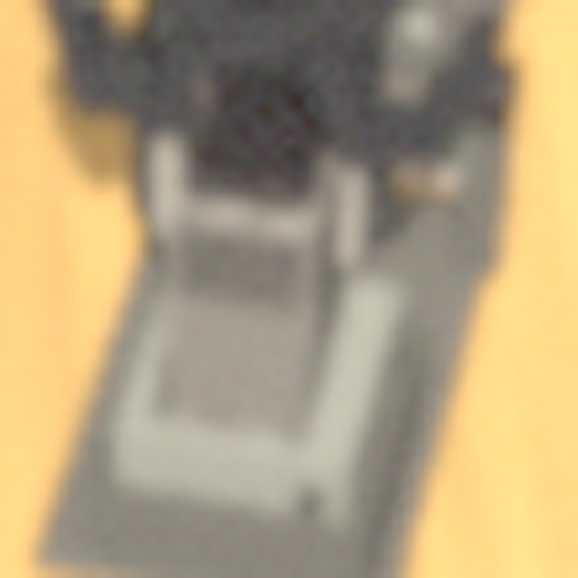

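Torque and force suggest the pack's shoulder rests on the rim on the +y (+x) side, with a light ~7 N contact. I'll ease up, then slide toward -y in small steps.

Emit:
servo_tool(
  increments=[255,0,0,-0.3,0,0,0,255,-0.1,0,-0.3,0,0,0,255,-0.1,0,-0.3,0,0,0],
)

```text
time: 8.25
eef_pos: [569.0, 137.5, 124.4]
tcp_rot: [[0.247, 0.969, 0.001], [0.969, -0.247, 0.0], [0.001, 0.001, -1.0]]
wrist_force: [1.1, 2.6, 1.9]
opening: 45.5
```

Emit:
servo_tool(
  increments=[255,-0.1,0,0,0,0,0,255,-0.1,0,0,0,0,0],
)

```text
time: 8.45
eef_pos: [568.4, 136.1, 124.1]
tcp_rot: [[0.247, 0.969, 0.0], [0.969, -0.247, -0.001], [-0.001, 0.0, -1.0]]
wrist_force: [3.0, 1.5, 1.1]
opening: 45.5
```

Emit:
servo_tool(
  increments=[255,-0.1,0,0,0,0,0,255,-0.1,0,0,0,0,0],
)

```text
time: 8.65
eef_pos: [568.1, 135.3, 124.1]
tcp_rot: [[0.247, 0.969, -0.0], [0.969, -0.247, -0.0], [-0.0, -0.0, -1.0]]
wrist_force: [1.2, 2.2, 0.9]
opening: 45.1
```

```bash
python3 -c "
from h import *
o=bot.get_obs();print(o['ft_torque'],o['wrist_force'],o['eef_pos'])"
```

```text
[ 0.27264223 -0.24358344  0.02012971] [1.17519341 2.20969021 0.94313011] [568.07399716 135.30556917 124.10929381]
```

Emit:
servo_tool(
  increments=[255,0,-0.1,0,0,0,0,255,0,-0.1,0,0,0,0],
)

```text
time: 8.85
eef_pos: [567.6, 135.5, 124.3]
tcp_rot: [[0.247, 0.969, 0.001], [0.969, -0.247, -0.0], [-0.0, 0.001, -1.0]]
wrist_force: [2.7, 0.1, 1.1]
opening: 45.6
```

Emit:
servo_tool(
  increments=[255,0,-0.1,0,0,0,0,255,0,-0.1,0,0,0,0],
)

```text
time: 9.05
eef_pos: [566.3, 135.8, 124.2]
tcp_rot: [[0.247, 0.969, 0.0], [0.969, -0.247, -0.0], [-0.0, 0.0, -1.0]]
wrist_force: [2.8, -0.5, 1.1]
opening: 45.6
```

```bash
python3 -c "
from h import *
o=bot.get_obs();print(o['ft_torque'],o['wrist_force'],o['eef_pos'])"
```

```text
[-0.31153473 -0.77344692  0.0530396 ] [ 2.84700518 -0.53488719  1.13606804] [566.28476472 135.78428408 124.21765206]
```

Emit:
servo_tool(
  increments=[255,0.1,-0.05,0,0,0,0,255,0.15,-0.05,0,0,0,0],
)

```text
time: 9.25
eef_pos: [565.5, 137.1, 124.0]
tcp_rot: [[0.247, 0.969, -0.001], [0.969, -0.247, -0.001], [-0.001, -0.001, -1.0]]
wrist_force: [0.2, -3.5, 1.2]
opening: 45.4
```

Emit:
servo_tool(
  increments=[255,0.1,0,0,0,0,0,255,0.15,0,0,0,0,0],
)

```text
time: 9.45
eef_pos: [565.9, 138.5, 123.9]
tcp_rot: [[0.247, 0.969, -0.001], [0.969, -0.247, -0.001], [-0.001, -0.001, -1.0]]
wrist_force: [2.3, -6.0, 1.4]
opening: 45.6
```

Emit:
servo_tool(
  increments=[255,0.1,0,0,0,0,0,255,0.15,0,0,0,0,0],
)

```text
time: 9.65
eef_pos: [566.4, 140.4, 123.7]
tcp_rot: [[0.247, 0.969, -0.001], [0.969, -0.247, -0.0], [-0.0, -0.001, -1.0]]
wrist_force: [3.1, -3.0, -3.4]
opening: 45.2
```

Fz fell back to the pack's weight, so the pack has dropped into the well mouth. I'll ease the side load and go down.

Emit:
servo_tool(
  increments=[255,-0.05,0.06,0,0,0,0,255,-0.05,0.06,0.3,0,0,0,255,-0.05,0.06,0.6,0,0,0,255,-0.05,0.06,0.6,0,0,0],
)

```text
time: 10.05
eef_pos: [566.6, 139.9, 117.3]
tcp_rot: [[0.247, 0.969, -0.002], [0.969, -0.247, -0.0], [-0.0, -0.001, -1.0]]
wrist_force: [0.7, -0.1, -5.2]
opening: 45.1
```

Emit:
servo_tool(
  increments=[255,0,0,0.4,0,0,0,255,0,0,0.8,0,0,0,255,0,0,0.8,0,0,0],
)

```text
time: 10.35
eef_pos: [566.6, 139.8, 109.3]
tcp_rot: [[0.247, 0.969, -0.001], [0.969, -0.247, -0.0], [-0.001, -0.001, -1.0]]
wrist_force: [-0.6, 0.5, -3.7]
opening: 45.3
```

Emit:
servo_tool(
  increments=[255,0,0,0.4,0,0,0,255,0,0,0.8,0,0,0,255,0,0,1.0,0,0,0,255,0,0,1.2,0,0,0,255,0,0,1.2,0,0,0],
)

```text
time: 10.85
eef_pos: [567.1, 139.8, 98.1]
tcp_rot: [[0.247, 0.969, -0.0], [0.969, -0.247, -0.0], [-0.0, -0.0, -1.0]]
wrist_force: [-2.0, -0.5, 0.2]
opening: 45.5
```

Emit:
servo_tool(
  increments=[255,0,0,0.25,0,0,0,255,0,0,0.5,0,0,0,255,0,0,0.5,0,0,0],
)

```text
time: 11.15
eef_pos: [567.2, 139.8, 93.0]
tcp_rot: [[0.247, 0.969, -0.0], [0.969, -0.247, -0.0], [-0.0, -0.0, -1.0]]
wrist_force: [-1.8, -0.2, 0.4]
opening: 45.5
```

Emit:
servo_tool(
  increments=[255,0,0,0.2,0,0,0,255,0,0,0.4,0,0,0,255,0,0,0.4,0,0,0],
)

```text
time: 11.45
eef_pos: [567.2, 139.8, 89.0]
tcp_rot: [[0.247, 0.969, -0.0], [0.969, -0.247, -0.0], [-0.0, -0.0, -1.0]]
wrist_force: [-2.3, -1.7, 1.8]
opening: 45.0
```

Emit:
servo_tool(
  increments=[255,0,0,0.2,0,0,0,255,0,0,0.3,0,0,0,255,0,0,0.3,0,0,0],
)

```text
time: 11.75
eef_pos: [567.2, 139.8, 86.1]
tcp_rot: [[0.247, 0.969, -0.0], [0.969, -0.247, -0.0], [-0.0, -0.0, -1.0]]
wrist_force: [-2.7, -0.8, 3.4]
opening: 45.5
```

Emit:
servo_tool(
  increments=[255,0,0,0.2,0,0,0,255,0,0,0.3,0,0,0,255,0,0,0.3,0,0,0],
)

```text
time: 12.05
eef_pos: [567.2, 139.8, 83.1]
tcp_rot: [[0.247, 0.969, -0.0], [0.969, -0.247, -0.0], [-0.0, -0.0, -1.0]]
wrist_force: [-2.8, -1.4, 4.7]
opening: 45.3
```

Emit:
servo_tool(
  increments=[255,0,0,0.1,0,0,0,255,0,0,0.15,0,0,0,255,0,0,0.15,0,0,0],
)

```text
time: 12.35
eef_pos: [567.2, 139.8, 82.8]
tcp_rot: [[0.247, 0.969, -0.0], [0.969, -0.247, -0.0], [-0.0, -0.0, -1.0]]
wrist_force: [-6.7, -3.2, 16.8]
opening: 45.4
```

Emit:
servo_tool(
  increments=[255,0,0,0.1,0,0,0,255,0,0,0.15,0,0,0,255,0,0,0.15,0,0,0],
)

```text
time: 12.65
eef_pos: [567.3, 139.6, 82.6]
tcp_rot: [[0.247, 0.969, 0.0], [0.969, -0.247, -0.0], [-0.0, 0.0, -1.0]]
wrist_force: [-11.0, -4.2, 29.9]
opening: 45.1
```

It's on the floor stop (force up to 34 N, limit 45). I'll back off to a modest push, then open.

Emit:
servo_tool(
  increments=[255,0,0,-0.17,0,0,0,255,0,0,-0.17,0,0,0],
)

```text
time: 12.85
eef_pos: [567.3, 139.6, 82.8]
tcp_rot: [[0.247, 0.969, 0.0], [0.969, -0.247, -0.0], [-0.0, 0.0, -1.0]]
wrist_force: [-6.0, -3.5, 14.0]
opening: 45.5
```

Emit:
servo_tool(
  increments=[150,0,0,0,0,0,0,100,0,0,0,0,0,0,50,0,0,0,0,0,0,0,0,0,0,0,0,0,0,0,0,0,0,0,0],
)

```text
time: 13.35
eef_pos: [567.1, 139.9, 81.5]
tcp_rot: [[0.247, 0.969, -0.0], [0.969, -0.247, 0.0], [-0.0, -0.0, -1.0]]
wrist_force: [-0.6, 0.5, 0.4]
opening: 85.8
```

Emit:
servo_tool(
  increments=[0,0,0,-1.5,0,0,0,0,0,0,-4,0,0,0,0,0,0,-8,0,0,0,0,0,0,-12,0,0,0,0,0,0,-14,0,0,0],
)

```text
time: 13.85
eef_pos: [568.7, 140.3, 226.5]
tcp_rot: [[0.247, 0.969, 0.005], [0.969, -0.247, 0.001], [0.002, 0.005, -1.0]]
wrist_force: [-0.8, -0.4, -1.1]
opening: 85.7
```

```bash
python3 go.py 540 -100 300 -14.3; python3 - <<'E'
from h import *
c=bot.capture("side");b=cv2.resize(c["pixels"][120:190,285:355],None,fx=8.4,fy=8.4,interpolation=cv2.INTER_CUBIC)
b=np.clip(255*(np.clip(b/170.,0,1))**0.6,0,255).astype(np.uint8);cv2.imwrite("pics/c9.png",b)
E
```

```text
shift cm [-23.97   3.19  -7.4 ] turn [ 0.27 -0.14  0.  ] t 13.85 F [-0.8 -0.4 -1.1] p [568.7 140.3 226.5] op 85.7
```

View pics/c9.png

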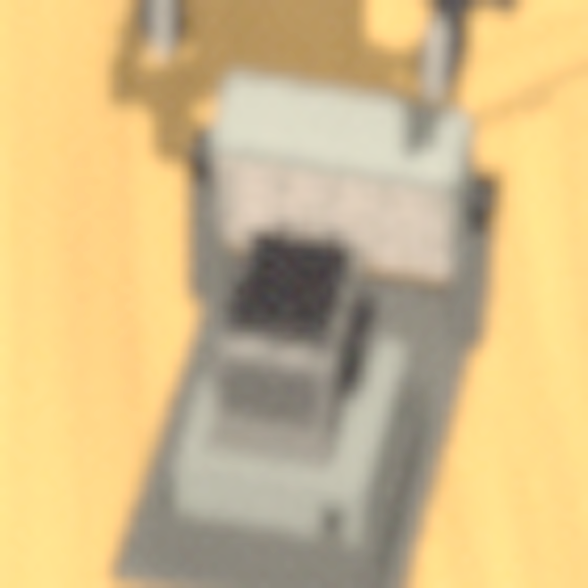

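The pack stands in the well with its tab (black, right side, ≈(327,160)) out. I'll check the height and lock by touching the top gently with shut fingers.

Emit:
servo_tool(
  increments=[255,0,-0.1,2,0,0,0,255,0,-0.1,4,0,0,0,255,0,-0.1,6,0,0,0,255,0,-0.1,7,0,0,0,255,0,-0.1,7,0,0,0],
)

```text
time: 14.4
eef_pos: [565.3, 139.9, 150.8]
tcp_rot: [[0.247, 0.969, -0.003], [0.969, -0.247, -0.001], [-0.001, -0.002, -1.0]]
wrist_force: [-0.2, 0.4, 0.1]
opening: 12.3
```

Emit:
servo_tool(
  increments=[255,0,0,0,0,0,0,255,0,0,0,0,0,0],
)

```text
time: 14.6
eef_pos: [566.9, 140.2, 152.9]
tcp_rot: [[0.247, 0.969, 0.002], [0.969, -0.247, 0.0], [0.001, 0.001, -1.0]]
wrist_force: [-0.7, 0.4, 0.6]
opening: 0.1
```

```bash
python3 go.py 566.2 140 146 -14.3
```

```text
shift cm [-0.04 -0.07  0.69] turn [ 0.08 -0.04 -0.01] t 14.6 F [-0.7  0.4  0.6] p [566.9 140.2 152.9] op 0.1
```

Emit:
servo_tool(
  increments=[255,0,0,0.3,0,0,0,255,0,0,0.6,0,0,0,255,0,0,0.6,0,0,0,255,0,0,0.6,0,0,0],
)

```text
time: 15.0
eef_pos: [566.2, 140.0, 145.8]
tcp_rot: [[0.247, 0.969, -0.0], [0.969, -0.247, -0.0], [-0.0, -0.0, -1.0]]
wrist_force: [0.5, -0.1, -0.1]
opening: -0.3
```

Emit:
servo_tool(
  increments=[255,0,0,0.2,0,0,0,255,0,0,0.2,0,0,0],
)

```text
time: 15.2
eef_pos: [566.2, 140.0, 143.6]
tcp_rot: [[0.247, 0.969, -0.0], [0.969, -0.247, -0.0], [-0.0, -0.0, -1.0]]
wrist_force: [0.7, 0.5, -0.2]
opening: -0.1
```

Emit:
servo_tool(
  increments=[255,0,0,0.2,0,0,0,255,0,0,0.2,0,0,0],
)

```text
time: 15.4
eef_pos: [566.1, 140.0, 141.6]
tcp_rot: [[0.247, 0.969, -0.0], [0.969, -0.247, -0.0], [-0.0, -0.0, -1.0]]
wrist_force: [0.4, -0.9, -0.1]
opening: -0.1
```

Emit:
servo_tool(
  increments=[255,0,0,0.2,0,0,0,255,0,0,0.2,0,0,0],
)

```text
time: 15.6
eef_pos: [566.1, 140.0, 139.6]
tcp_rot: [[0.247, 0.969, -0.0], [0.969, -0.247, -0.0], [-0.0, -0.0, -1.0]]
wrist_force: [-0.1, 0.2, -0.7]
opening: -0.0
```

Emit:
servo_tool(
  increments=[255,0,0,0.2,0,0,0,255,0,0,0.2,0,0,0],
)

```text
time: 15.8
eef_pos: [566.2, 140.1, 137.6]
tcp_rot: [[0.247, 0.969, -0.0], [0.969, -0.247, -0.0], [-0.0, -0.0, -1.0]]
wrist_force: [0.5, -0.1, -0.9]
opening: 0.3
```

Emit:
servo_tool(
  increments=[255,0,0,0.15,0,0,0,255,0,0,0.15,0,0,0],
)

```text
time: 16.0
eef_pos: [566.2, 140.1, 136.3]
tcp_rot: [[0.247, 0.969, -0.0], [0.969, -0.247, 0.0], [-0.0, -0.0, -1.0]]
wrist_force: [-1.0, -0.3, 0.7]
opening: 0.6
```

Emit:
servo_tool(
  increments=[255,0,0,0.15,0,0,0,255,0,0,0.15,0,0,0],
)

```text
time: 16.2
eef_pos: [566.2, 140.1, 134.8]
tcp_rot: [[0.247, 0.969, -0.0], [0.969, -0.247, -0.0], [-0.0, -0.0, -1.0]]
wrist_force: [-1.0, 0.9, 1.4]
opening: 0.0
```

Emit:
servo_tool(
  increments=[255,0,0,0.15,0,0,0,255,0,0,0.15,0,0,0],
)

```text
time: 16.4
eef_pos: [566.2, 140.0, 133.3]
tcp_rot: [[0.247, 0.969, -0.0], [0.969, -0.247, -0.0], [-0.0, -0.0, -1.0]]
wrist_force: [-1.1, 0.3, 3.5]
opening: -0.3
```

Contact comes at a top height of about 126 mm. That fits locked home with slight sag of the mount; an unlocked pack would ride about 6 mm higher. Retreating for a final check.

Emit:
servo_tool(
  increments=[255,0,0,-2,0,0,0,255,0,0,-6,0,0,0,255,-3,0,-10,0,0,0,255,-7,0,-13,0,0,0,255,-11,0,-15,0,0,0],
)

```text
time: 16.9
eef_pos: [539.5, 32.7, 285.7]
tcp_rot: [[0.246, 0.969, 0.003], [0.969, -0.246, -0.0], [0.001, 0.003, -1.0]]
wrist_force: [0.4, -1.4, -0.6]
opening: 0.3
```

Emit:
servo_tool(
  increments=[255,-5,0,0,0,0,0,255,-10,0,0,0,0,0,255,-15,0,0,0,0,0,255,-20,0,0,0,0,0,255,-20,0,0,0,0,0],
)

```text
time: 17.4
eef_pos: [488.2, -165.2, 283.3]
tcp_rot: [[0.253, 0.968, -0.0], [0.968, -0.253, -0.002], [-0.002, 0.0, -1.0]]
wrist_force: [0.5, 0.4, 0.6]
opening: 0.2
```

Emit:
servo_tool(
  increments=[255,-5,0,0,0,0,0,255,-10,0,0,0,0,0,255,-10,0,0,0,0,0,255,-10,0,0,0,0,0],
)

```text
time: 17.8
eef_pos: [464.6, -257.7, 283.0]
tcp_rot: [[0.249, 0.968, -0.0], [0.968, -0.249, 0.001], [0.001, -0.0, -1.0]]
wrist_force: [-0.5, 0.4, -0.3]
opening: 0.2
```

```bash
python3 - <<'E'
from m import *
A=[rectify(bot.capture(n),(566,139),-14.3,128,f=300/130) for n in("top","side")]
f=300/130
for im in A:cv2.rectangle(im,(int(150-30*f),int(150-22*f)),(int(150+30*f),int(150+22*f)),(0,0,255),1)
C=[cv2.resize(bot.capture(n)["pixels"],(300,188)) for n in("top","side")]
cv2.imwrite("pics/c10.png",np.vstack([np.hstack(A),np.hstack(C)]))
E
```

```text
(no output)
```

View pics/c10.png

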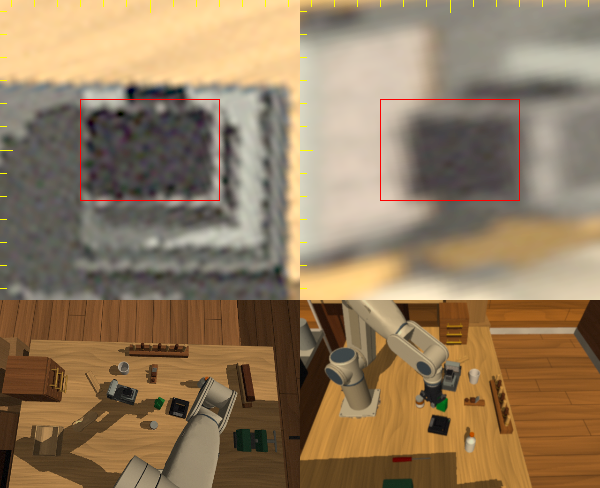

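The pack's top coincides with the expected outline, upright and square. The tab stands out on the +x (catch) side, and the bystanders are in place. Handing in.

```bash
python3 -c "
from rig import bot
bot.hand_in();print(bot.get_obs()['time'])"
```

```text
the job is handed in; nothing more can be done
the job is handed in; nothing more can be done
```

The pack is out of the charger and in the bench light's well, let go, and by my checks locked home. I handed the job in at about 18 s of the 48 s allowed; no verdict was reported.

**What I did:** I pinched the tab fully in (45.7 mm opening, 22–28 N grip set) and lifted the pack with only its own weight showing on the wrist. Then I pushed it to the well floor with the tab held in, eased off and opened the fingers.

**Last checks:**
- **Position:** the final pictures show the pack square and upright in the well, with the tab out on the catch side. The arm is clear and the other things look unmoved.
- **Lock:** touching the top with shut fingers met it at about 126 mm. That is 2–4 mm lower than the nominal locked height; I put this down to the rubber mount sagging and tool offset. An unlocked pack would stand about 6 mm higher. I did not try a pull test.

**What disagreed:**
- **Well position:** my first estimate from the pictures was about 4–5 mm off. The pack's shoulder rested on the rim at about 5–8 N until I slid it into the opening.
- **Force on the lamp:** pushing onto the floor stop briefly reached about 34 N, against the 45 N limit.

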